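# Chock the row of pipe offcuts at the forge bench

### The arm

A 7-joint arm with a two-finger parallel gripper is mounted at the origin on the work surface. World frame = base frame: x ahead of the robot, y to its left, z up, the work surface at z = 0. Lengths are in mm, angles in rad, forces in N, time in s.
With the tool pointing down it reaches from about 400 to 875 mm from the base axis. Payload 19.3 kg.
Tool frame: the origin (TCP) lies at the very end of the fingers, on their centre line; the grasp point (between the pads) lies 19 mm behind it; z points along the fingers, y is the direction in which the jaws open and shut (so a half turn about z gives the same grasp; the last joint's range is limited). The gripper opens to 85 mm and grips with 20 to 120 N. Pads are 22 mm wide; open, the fingers measure 114 mm over their backs; the gripper's body (76 mm by 85 mm) begins 54 mm behind the grasp point. The pads swing forward as they close: fully open they stand 13 mm farther back than shut.
Start: joints at [-1.413, 0.521, -0.036, 1.599, 0.021, 1.021, -0.113], TCP at [141.167, 608.84, 231.291] pointing down, gripper open.
Joint ranges: [-2.91, 2.91], [-0.3, 2.13], [-1.5, 1.42], [0.17, 2.43], [-1.26, 4.41], [0.16, 1.93], [-2.52, 2.52]. Speed limits (rad/s): [1.89, 1.89, 2.39, 2.39, 3.01, 3.01, 3.01].

### API

Orientations are given as a 3x3 rotation matrix whose columns are the frame's x, y, z axes.
In Python, from cell import bot gives the robot as it stands. Calls block until the motion is done:
- bot.goto(position, orientation): joint-space move of the TCP to a pose.
- bot.line_to(position, rot=None, speed=150): straight line of the TCP; rot=None keeps the orientation; speed is the mean speed in mm/s.
- bot.movej(angles): joint-space move.
- bot.open() and bot.gripper_close(): open the fingers fully, or close them until they stop; the grip force is fixed at half the most.
- bot.sleep(seconds).
- bot.solve_ik(position, orientation): joint angles nearest the present ones, or None.
- bot.read_state(): the state.
- bot.camera(name): name is "scene" or "side" or "wrist"; returns a dict with "img" (420x560x3 uint8, red, green, blue), "depth" (420x560 float32, mm along the optical axis (not along the pixel's ray), 0 where there is no reading), "vertical_fov" (degrees; the focal length in pixels is half the picture's height over the tangent of half this angle, whatever the lens; pixels are square), "cx", "cy" (the principal point, pixels), "T" (4x4, takes a point from camera to world coordinates); the wrist camera has in their place "tool_from_camera" (4x4, takes a point from camera to tool coordinates, whose origin is the TCP and whose axes are the flange's). Camera axes: x right, y up, looking along -z (the intrinsics and any distortion apply to the point x, -y, -z); pixel columns grow to the right and rows downward; lengths in mm; the calibration is good to about 2 mm. A picture is of the moment at which its call begins: read the wrist's pose just before it.
A pose or a line that the arm cannot do raises bot.Unreachable and nothing moves.
- bot.close_job(): hands the job in, once; it reports no verdict.
The state is a dict: "clock": time; "qpos": joint angles; "qvel": joint speeds; "joint_efforts": joint torques, N m; "eef_pos": TCP position; "orientation": TCP orientation; "force": force on the tool from outside, world axes, zero at the start; "ft_torque": the same for the moment, N m; "grip_width": finger opening in mm.
Only numpy, scipy, OpenCV 4.12 (cv2) and the standard library are available. Lean on these libraries where they do the work, as an engineer would, in place of code of your own. Each camera call takes 0.05 s, during which the arm holds its last target.

### The job

Three pipe offcuts lie side by side against the old rail on the forge bench, and nothing stops them rolling away on the open side. Take the yellow-backed wooden wedge and set it flat on the bench, snug against the outermost pipe near the middle of its length, square to it, with the slope facing the pipe and its thin edge tucked under. Leave the pipes lying as they are, closed up against the rail.

Things in the scene. Friction and masses are not known exactly. Their poses are not given: they have to be found in the camera images.
- rail: Fixed rusty railway rail lying on its side, 260 mm long, 80 high, 92 deep (all sizes in mm). The flat underside of its foot stands like a wall facing the pipes. Origin: on the bench at the middle of that wall's lower edge; x along the rail, y from the wall away from the pipes, z up. Three pipes lie parallel to x on the -y side, touching in a row, the first against the wall, centred on the rail's length.
- pipe_outer: Farthest from the rail of three equal grey steel pipes on their sides: 48 mm across, 160 long, 0.54 kg, free to roll; its axis starts 121.5 from the wall. Origin: pipe centre, 24 up; x along its axis (y, z roll). When the wedge's slope just touches it square on, this axis is at x = 40.5 in the wedge's frame, the thin edge 12 under the pipe's side: set it down short of the pipe, then slide it in.
- chock: Loose wooden wedge, 65-110 g, 56 mm long, 60 wide, 40 high. Yellow upright block at the back (x -28 to -6), then a cream-white slope from 40 high down to a 2 thick edge at x = 28. Origin: centre of underside; x from back to thin edge, y across (flat upright sides at y = -30 and 30, to grip by the yellow part), z up. Not the plain brown square block nor the dark steel stub.
There are look-alikes about, which are no part of the job. What is shaped like the chock but green or purple is not meant.

How it is judged:
By the outcome, as a careful person would: the job done as asked, in the order asked, and still so for the second after the job is handed in, with the robot touching nothing.
It also fails if it takes over 38 s, if anything falls off the work surface, if the arm or the gripper's body presses on something with over 40 N, if the wrist force passes 120 N, or if a joint passes its speed limit or range.

## Working session

There is one attempt and no reset: what is moved stays moved. The work goes in short steps, each a Python script; the robot and the scene stay as the last script left them, time stands still between calls to the robot, and variables do not carry over. Pictures are saved under pics/ and viewed, and the job is handed in when it is done.

```bash
ls; mkdir -p pics; python3 - <<'E'
from cell import bot
import cv2,numpy as np
print(bot.read_state())
for n in ["scene","side","wrist"]:
    c=bot.camera(n); cv2.imwrite(f"pics/{n}0.png",c["img"][:,:,::-1]); np.savez(f"{n}0.npz",**c)
    print(n,[ (k,c[k]) for k in c if k not in("img","depth")])
E
```

```text
pics
{'clock': 0.0, 'qpos': array([-1.41318151,  0.522014  , -0.03632472,  1.60000911,  0.02118359,
        1.0210978 , -0.11278924]), 'qvel': array([ 0.00064225, -0.00036018,  0.00106136, -0.00036237, -0.00045497,
       -0.00139838, -0.00034911]), 'joint_efforts': array([-5.87897848e-04, -9.27112412e+01,  1.97974496e+00, -3.69937992e+01,
        1.77438481e-02,  8.36632331e-03,  3.40574059e-05]), 'eef_pos': array([141.11225972, 608.51133157, 230.72537186]), 'orientation': array([[-9.74159968e-01,  2.25859071e-01, -1.90372463e-04],
       [ 2.25859140e-01,  9.74159318e-01, -1.12794793e-03],
       [-6.93041622e-05, -1.14179908e-03, -9.99999346e-01]]), 'force': array([-0.60515667, -0.11548406,  0.61008212]), 'ft_torque': array([-0.00611923, -0.01546615, -0.05456633]), 'grip_width': 85.52349970960594}
scene [('vertical_fov', 47.390652041776264), ('cx', 276.99770158025444), ('cy', 213.5809760505877), ('T', array([[ 2.06149057e-01, -5.25883383e-01,  8.25196482e-01,
         1.36550943e+03],
       [ 9.78502318e-01,  1.15943075e-01, -1.70559130e-01,
        -2.14157603e+02],
       [-5.9
[... 370 characters left out ...]
-01,  6.54977152e-01, -7.47633676e-01,
        -8.82447158e+02],
       [ 1.31171373e-02,  7.53067896e-01,  6.57812043e-01,
         7.87441738e+02],
       [ 0.00000000e+00,  0.00000000e+00,  0.00000000e+00,
         1.00000000e+00]]))]
wrist [('vertical_fov', 67.95777518499168), ('cx', 278.97291853493584), ('cy', 210.9777669495541), ('tool_from_camera', array([[-6.41184957e-04,  9.56751647e-01,  2.90905269e-01,
         7.33452905e+01],
       [ 9.99999245e-01,  9.18299483e-04, -8.16073458e-04,
         6.14763729e-01],
       [-1.04791778e-03,  2.90904527e-01, -9.56751513e-01,
        -1.43589354e+02],
       [ 0.00000000e+00,  0.00000000e+00,  0.00000000e+00,
         1.00000000e+00]]))]
```

View pics/scene0.png

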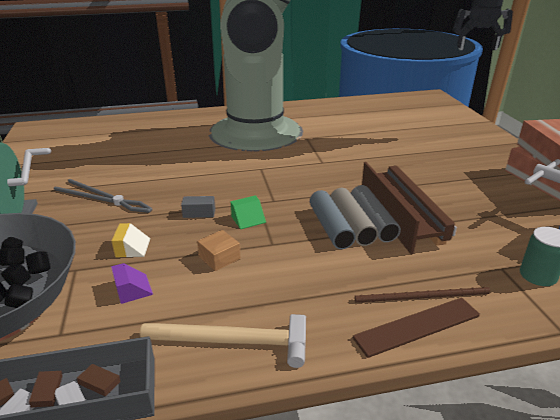

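View pics/side0.png

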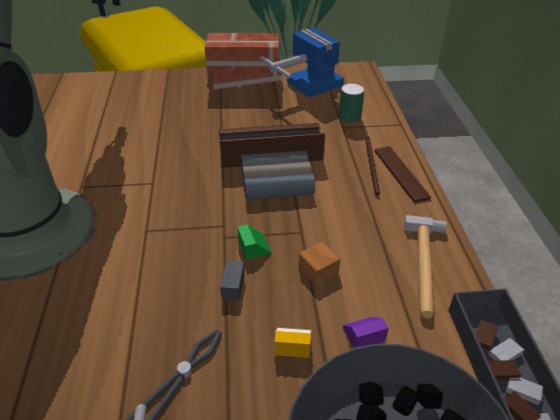

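View pics/wrist0.png

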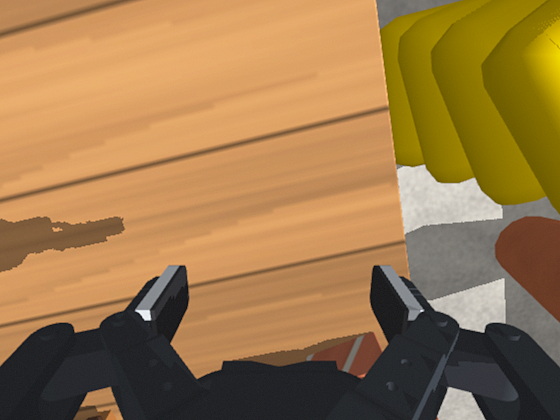

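Scene candidates: the yellow/cream wedge is at (130,241), the purple one at (132,283) and the green one at (248,212). The brown block is at (218,250) and the dark stub at (198,207). By the description it is the yellow/cream one, which sits at side (293,343). I'll check that in a close crop and measure it.

```bash
cat > h.py <<'E'
import numpy as np,cv2
def pts(c,T=None):
    T=c["T"] if T is None else T
    d=c["depth"].astype(float);h,w=d.shape
    f=h/2/np.tan(np.radians(float(c["vertical_fov"]))/2)
    v,u=np.mgrid[:h,:w]
    P=np.stack([(u-c["cx"])/f*d,-(v-c["cy"])/f*d,-d],-1)
    return P@T[:3,:3].T+T[:3,3]
def masks(img):
    h=cv2.cvtColor(img,cv2.COLOR_RGB2HSV)
    y=cv2.inRange(h,(22,150,90),(32,255,255)); w=cv2.inRange(h,(10,0,150),(35,70,255)); g=cv2.inRange(h,(0,0,40),(179,60,190))
    return y,w,g
E
python3 - <<'E'
from h import *
S={n:dict(np.load(n+"0.npz")) for n in("scene","side")}
a=S["scene"]["img"][200:310,80:220];b=S["side"]["img"][300:370,240:400]
o=np.hstack([cv2.resize(a,(400,314),interpolation=2),cv2.resize(b,(400,314))]);cv2.imwrite("pics/crop1.png",o[:,:,::-1])
for n,(x0,x1,y0,y1) in dict(scene=(100,155,215,262),side=(265,325,320,362)).items():
    c=S[n];P=pts(c);y,w,g=masks(c["img"])
    box=np.zeros(y.shape,bool);box[y0:y1,x0:x1]=1
    for nm,m in(("y",y),("w",w)):
        m=(m>0)&box&(c["depth"]>0);q=P[m]
        print(n,nm,m.sum(),q.min(0).round(1),q.max(0).round(1),q.mean(0).round(1))
        t=q[q[:,2]>36]
        if len(t)>10: r=cv2.minAreaRect(t[:,:2].astype(np.float32));print("  top",len(t),r,cv2.boxPoints(r).round(1).tolist())
        t=q
        r=cv2.minAreaRect(t[:,:2].astype(np.float32));print("  all",cv2.boxPoints(r).round(1).tolist())
    # bench height
    print(n,"pixels z bench", np.median(P[262:270,165:185,2]) if n=="scene" else np.median(P[230:250,160:200,2]))
# pipes
for n,(x0,x1,y0,y1) in dict(scene=(305,402,180,255),side=(236,320,148,202)).items():
    P=pts(S[n])[y0:y1,x0:x1].reshape(-1,3);P=P[np.isfinite(P).all(1)&(P[:,2]>5)]
    np.save(n+"_pp.npy",P);print(n,len(P),np.percentile(P,[1,50,99],axis=0).round(1).tolist())
E
```

```text
scene y 253 [ 5.051e+02 -3.746e+02 -1.000e-01] [ 570.3 -346.3   43. ] [ 547.3 -361.6   33.2]
  top 181 ((536.9514770507812, -359.6096496582031), (20.71684455871582, 61.086368560791016), 79.18892669677734) [[505.0, -364.1000061035156], [565.0, -375.5], [568.9000244140625, -355.20001220703125], [508.8999938964844, -343.70001220703125]]
  all [[505.0, -364.1000061035156], [567.5, -376.0], [571.4000244140625, -355.6000061035156], [508.8999938964844, -343.70001220703125]]
scene w 634 [ 448.5 -355.1   -1.3] [ 575.6 -309.    40.7] [ 546.6 -334.8   18.6]
  top 54 ((540.099609375, -347.16973876953125), (6.277790546417236, 58.88240432739258), 79.8813247680664) [[510.6000061035156, -345.1000061035156], [568.5, -355.3999938964844], [569.5999755859375, -349.29998779296875], [511.70001220703125, -338.8999938964844]]
  all [[448.3999938964844, -350.1000061035156], [574.4000244140625, -355.3999938964844], [576.2000122070312, -311.70001220703125], [450.29998779296875, -306.3999938964844]]
scene pixels z bench 0.3762053113451316
side y 775 [ 507.8 -379.7   -1. ] [ 569.  -348.4   42.8] [ 537.  -369.    28.8]
  top 387 ((538.1599731445312, -364.0173034667969), (23.083505630493164, 59.22487258911133), 80.2980728149414) [[507.0, -370.3999938964844], [565.4000244140625, -380.3999938964844], [569.2999877929688, -357.6000061035156], [510.8999938964844, -347.70001220703125]]
  all [[506.8999938964844, -370.3999938964844], [565.2000122070312, -381.0], [569.4000244140625, -358.1000061035156], [511.1000061035156, -347.5]]
side w 105 [ 513.9 -352.6   -1.6] [ 574.8 -312.7   37. ] [ 543.6 -332.4   17.3]
  all [[509.20001220703125, -343.5], [569.5999755859375, -354.79998779296875], [575.9000244140625, -321.3999938964844], [515.5, -310.0]]
side pixels z bench -1.1318154063072257
scene 4881 [[461.4, 43.2, 8.0], [577.9, 126.4, 43.7], [638.5, 247.6, 81.3]]
side 3618 [[463.5, 38.8, 8.3], [554.5, 100.9, 40.9], [663.5, 192.6, 53.0]]
```

View pics/crop1.png

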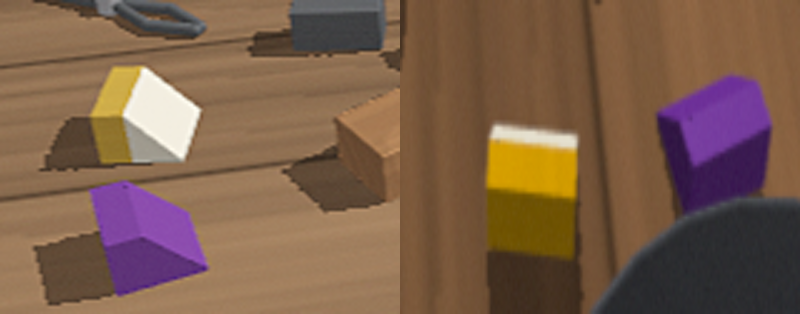

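```bash
python3 - <<'E'
from h import *
from scipy.optimize import least_squares
S={n:dict(np.load(n+"0.npz")) for n in("scene","side")}
Q={}
for n,(x0,x1,y0,y1) in dict(scene=(300,410,180,255),side=(230,325,145,205)).items():
    c=S[n];P=pts(c)[y0:y1,x0:x1];g=masks(c["img"])[2][y0:y1,x0:x1]>0
    P=P[g&(P[...,2]>4)&(P[...,2]<52)];Q[n]=P
def res(p,q):
    x0=550;y,s,z=p;d=np.array([1,s,0])/np.hypot(1,s)
    v=q-np.array([x0,y,z]);v=v-np.outer(v@d,d);return np.linalg.norm(v,axis=1)-24
for n,P in Q.items():
    for k,y0 in enumerate((62,110,158)):
        p=np.array([y0,0,24.])
        for it in range(15):
            v=P-[550,p[0],0];off=v[:,1]-p[1]*v[:,0]
            q=P[(abs(off)<(22 if k else 24))&(P[:,2]>(26 if k else 12))]
            p=least_squares(res,p,args=(q,),loss="soft_l1").x
        print(n,k,len(q),p.round(3),abs(res(p,q)).mean().round(2),"x",np.percentile(q[:,0],[1,99]).round(1))
    print(np.ptp(P[:,2]))
for n in S:
    P=pts(S[n]);h=cv2.cvtColor(S[n]["img"],cv2.COLOR_RGB2HSV)
    m=(cv2.inRange(h,(130,90,40),(160,255,255))>0)
    q=P[m];print("purple",np.percentile(q,[1,99],axis=0).round(0).tolist())
    m=(h[...,0]>45)&(h[...,0]<75)&(h[...,1]>150);q=P[m];q=q[(q[:,2]<60)&(q[:,2]>5)&(q[:,1]<50)];print("green",np.percentile(q,[1,99],axis=0).round(0).tolist())
# rail wall
P=pts(S["side"])[125:168,215:330].reshape(-1,3);q=P[(P[:,2]>60)&(P[:,2]<76)]
print("rail",np.polyfit(q[:,0]-550,q[:,1],1),np.percentile(q,[1,50,99],axis=0).round(1).tolist())
E
```

```text
scene 0 1050 [6.8412e+01 3.4000e-02 2.4294e+01] 0.85 x [478.8 637. ]
scene 1 874 [1.16707e+02 3.40000e-02 2.42770e+01] 0.87 x [478.  635.3]
scene 2 857 [1.65357e+02 3.40000e-02 2.42940e+01] 0.9 x [476.2 633.9]
47.697064803845365
side 0 1127 [6.704e+01 2.800e-02 2.286e+01] 1.52 x [478.8 636.6]
side 1 786 [1.14861e+02 2.60000e-02 2.25370e+01] 1.53 x [477.3 634.2]
side 2 730 [1.63442e+02 2.90000e-02 2.26800e+01] 1.63 x [476.  633.9]
46.03336592259461
purple [[636.0, -365.0, 1.0], [704.0, -307.0, 42.0]]
green [[458.0, -230.0, 8.0], [574.0, -66.0, 47.0]]
purple [[637.0, -373.0, -1.0], [704.0, -312.0, 42.0]]
green [[457.0, -138.0, 5.0], [515.0, -75.0, 42.0]]
rail [-3.63443591e-03  2.02963268e+02] [[426.9, 181.1, 60.1], [546.8, 189.0, 66.0], [680.2, 268.3, 75.8]]
```

The crop shows the yellow/cream wedge standing upright, its slope pointing towards the pipes (+y). The purple wedge is about 65 mm clear of it. I'll move over it and refine with the wrist camera.

```bash
cat >> h.py <<'E'
def R(cx,flip=1):
    x=np.array([cx[0],cx[1],0])*flip;x/=np.linalg.norm(x);z=np.array([0,0,-1.]);return np.column_stack([x,np.cross(z,x),z])
def wT(s,c):
    T=np.eye(4);T[:3,:3]=s["orientation"];T[:3,3]=s["eef_pos"];return T@c["tool_from_camera"]
E
python3 - <<'E'
from h import *
from cell import bot
q0=bot.read_state()["qpos"]
for f in(1,-1):
    for p,cx in(([537.6,-362.3,170],(.18,.984)),([559.8,8,120],(-.031,1))):
        q=bot.solve_ik(p,R(cx,f));print(f,None if q is None else np.round(q,2))
E
```

```text
1 [ 0.13  0.71  0.59  1.61 -0.46  0.97  0.7 ]
1 [-0.44  0.62  0.46  1.89 -0.39  0.73  0.27]
-1 [-0.13  1.01  1.22  1.63 -1.    1.25 -2.02]
-1 [-0.83  1.    1.22  1.9  -1.08  1.1  -2.26]
```

```bash
python3 - <<'E'
from h import *
from cell import bot
bot.goto([537.6,-362.3,150],R((.18,.984)))
s=bot.read_state();c=bot.camera("wrist");cv2.imwrite("pics/w1.png",c["img"][:,:,::-1])
P=pts(c,wT(s,c));y,w,g=masks(c["img"])
print(s["clock"],s["eef_pos"].round(1))
for m in(y,):
    m=(m>0)&(c["depth"]>0);q=P[m];q=q[(q[:,2]>34)&(q[:,2]<48)&(abs(q[:,0]-537)<60)]
    r=cv2.minAreaRect(q[:,:2].astype(np.float32));print(len(q),r,cv2.boxPoints(r).round(1).tolist(),np.median(q[:,2]))
E
```

```text
3.8083 [ 538.  -361.7  150. ]
1694 ((537.7958984375, -360.39892578125), (21.133258819580078, 60.0247688293457), 79.37142944335938) [[506.29998779296875, -365.20001220703125], [565.2999877929688, -376.29998779296875], [569.2000122070312, -355.5], [510.20001220703125, -344.5]] 40.74833559634655
```

View pics/w1.png

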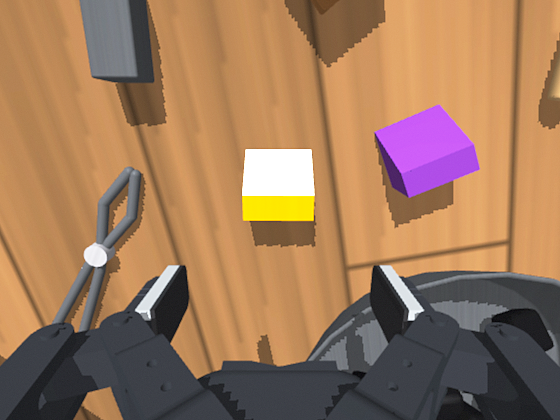

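The wrist view shows the wedge square to the jaws, with yellow at (278,208) and the slope at (279,172). The forge pan rim at lower right (400,300) needs a clearance check.

```bash
python3 - <<'E'
from h import *
cx=np.array([.184,.983]);cy=np.array([-cx[1],cx[0]]);o=np.array([537.8,-361.2])
for n in("scene","side"):
    P=pts(dict(np.load(n+"0.npz"))).reshape(-1,3)
    u=(P[:,:2]-o)@cx;v=(P[:,:2]-o)@cy
    for zlo,zhi in((8,60),(60,140)):
        m=(P[:,2]>zlo)&(P[:,2]<zhi)&(abs(u)<110)&(abs(v)<110)&~((abs(v)<33)&(u>-14)&(u<48))
        b=m&(u<10);
        for lo in range(-110,110,20):
            k=m&(v>=lo)&(v<lo+20)&(u<0)
            if k.sum()>2: print(n,zlo,"v",lo,"n",k.sum(),"max u",u[k].max().round(0))
E
```

```text
scene 8 v -110 n 135 max u -65.0
scene 8 v -90 n 137 max u -73.0
scene 8 v -70 n 98 max u -87.0
scene 60 v -110 n 79 max u -43.0
scene 60 v -90 n 100 max u -53.0
scene 60 v -70 n 152 max u -63.0
scene 60 v -50 n 138 max u -80.0
scene 60 v -30 n 3 max u -107.0
side 8 v -110 n 417 max u -62.0
side 8 v -90 n 328 max u -76.0
side 8 v -70 n 147 max u -90.0
side 8 v -10 n 3 max u -14.0
side 8 v 10 n 5 max u -14.0
side 60 v -110 n 295 max u -45.0
side 60 v -90 n 293 max u -53.0
side 60 v -70 n 333 max u -64.0
side 60 v -50 n 195 max u -82.0
```

```bash
python3 - <<'E'
from h import *
from cell import bot
r=R((.184,.983))
bot.line_to([538.2,-360.3,60],r,200)
bot.line_to([538.2,-360.3,5],r,120)
s=bot.read_state();print(s["eef_pos"].round(1),s["force"].round(1))
bot.gripper_close()
s=bot.read_state();print("w",s["grip_width"],s["force"].round(1),s["clock"])
bot.line_to([538.2,-360.3,110],r,200)
s=bot.read_state();c=bot.camera("wrist");cv2.imwrite("pics/w2.png",c["img"][:,:,::-1])
print(s["grip_width"],s["eef_pos"].round(1),s["clock"],s["force"].round(1))
P=pts(c,wT(s,c));y,w,g=masks(c["img"])
E=s["eef_pos"];O=s["orientation"]
for nm,m in(("y",y),("w",w)):
    q=(P[m>0]-E)@O;q=q[(abs(q[:,0])<70)&(abs(q[:,1])<35)&(q[:,2]>-50)&(q[:,2]<25)]
    print(nm,len(q),np.percentile(q,[1,50,99],axis=0).round(1).tolist(),cv2.minAreaRect(q[:,:2].astype(np.float32)))
E
```

```text
[ 538.4 -360.7    5.6] [-0.2 -1.  -0.1]
w 59.31524280939679 [-1.3  1.   7.6] 5.4333
58.866184170917094 [ 538.  -359.8  109.1] 6.1083 [ 0.6  1.  -1.6]
y 6686 [[-10.9, -28.3, -36.0], [0.0, 0.8, -34.8], [10.3, 29.9, -33.5]] ((-0.37964534759521484, 0.6350173950195312), (59.755950927734375, 23.441499710083008), 89.42184448242188)
w 14613 [[11.0, -29.0, -34.8], [25.5, 0.4, -18.6], [44.7, 29.8, 3.0]] ((27.665515899658203, 2.359872817993164), (35.635223388671875, 64.27568054199219), 0.1296006292104721)
```

View pics/w2.png

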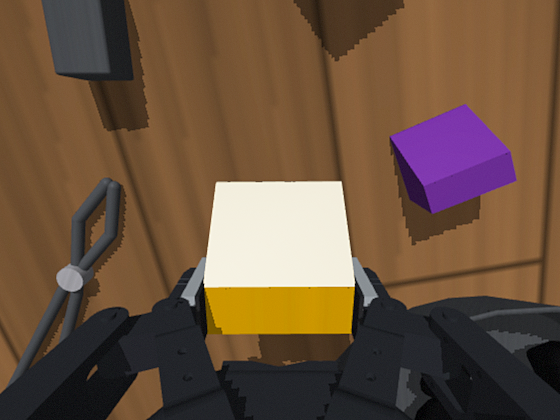

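Wedge held squarely: yellow at (279,310), and grip width 59 mm. Next I'll carry it to the pipes and measure them from the wrist.

```bash
python3 - <<'E'
from h import *
from cell import bot
from scipy.optimize import least_squares
r=R((-.031,1))
bot.line_to([560,-40,110],r,250)
bot.sleep(.2)
s=bot.read_state();c=bot.camera("wrist");cv2.imwrite("pics/w3.png",c["img"][:,:,::-1])
print(s["grip_width"],s["eef_pos"].round(1),s["clock"],s["force"].round(1))
P=pts(c,wT(s,c));g=masks(c["img"])[2]>0
P=P[g&(P[...,2]>5)&(P[...,2]<52)&(P[...,1]>35)]
def res(p,q):
    y,sl,z=p;d=np.array([1,sl,0])/np.hypot(1,sl)
    v=q-np.array([558,y,z]);v=v-np.outer(v@d,d);return np.linalg.norm(v,axis=1)-24
for k,y0 in enumerate((68,116,164)):
    p=np.array([y0,0.03,24.])
    for it in range(15):
        off=P[:,1]-p[0]-p[1]*(P[:,0]-558);q=P[(abs(off)<22)&(P[:,2]>26)]
        if len(q)<50:break
        p=least_squares(res,p,args=(q,),loss="soft_l1").x
    print(k,len(q),p.round(3),abs(res(p,q)).mean().round(2) if len(q) else"",np.percentile(q[:,0],[.5,99.5]).round(1) if len(q) else "")
E
```

```text
59.7200331692675 [559.9 -40.9 110. ] 7.7917 [ 0.7  0.  -0.1]
0 19519 [6.8668e+01 3.2000e-02 2.4624e+01] 0.49 [478.2 635.7]
1 0 [1.22675e+02 3.10000e-02 3.59940e+01]  
2 0 [1.64e+02 3.00e-02 2.40e+01]
```

View pics/w3.png

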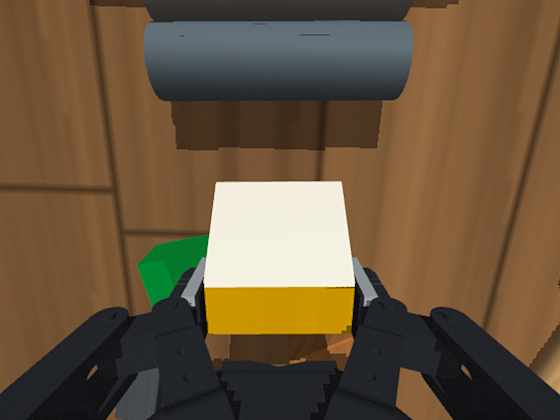

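The pipe reads at y≈68.6 with slope 0.032 and centre x≈557, which agrees with the fixed cameras. It is at (280,60) in the picture. I'll set the wedge down short of it and slide in while watching the force.

```bash
python3 - <<'E'
from h import *
from cell import bot
r=R((-.032,1))
X=lambda y:558.8+.032*(11.2-y)
y=-16
bot.line_to([X(y),y,110],r,150)
bot.line_to([X(y),y,14],r,150)
bot.sleep(.2);f0=bot.read_state()["force"];z=14
while z>2:
    z-=1;bot.line_to([X(y),y,z],r,40);bot.sleep(.05);s=bot.read_state();df=s["force"]-f0
    if df[2]>2.5:break
print("z",z,s["eef_pos"].round(2),df.round(1),s["clock"])
bot.line_to([X(4),4,z],r,60);bot.sleep(.1)
s=bot.read_state();print(s["eef_pos"].round(2),(s["force"]-f0).round(1));f1=s["force"];y=4
while y<18:
    y+=1;bot.line_to([X(y),y,z],r,30);bot.sleep(.05);s=bot.read_state();df=s["force"]-f1
    print(y,s["eef_pos"].round(2),df.round(1),s["grip_width"].round(1))
    if df[1]<-4:break
print(s["clock"])
c=bot.camera("wrist");cv2.imwrite("pics/w4.png",c["img"][:,:,::-1])
E
```

```text
z 6 [559.74 -16.04   6.04] [ 0.8 -0.2  3.1] 11.5417
[559.06   4.22   6.05] [1.3 2.7 4.3]Traceback (most recent call last):
  File "<stdin>", line 17, in <module>
AttributeError: 'float' object has no attribute 'round'
```

```bash
python3 - <<'E'
from h import *
from cell import bot
r=R((-.032,1))
X=lambda y:558.8+.032*(11.2-y)
z=6;y=5;f1=bot.read_state()["force"]
while y<18:
    y+=1;bot.line_to([X(y),y,z],r,30);bot.sleep(.05);s=bot.read_state();df=s["force"]-f1
    print(y,s["eef_pos"].round(2),df.round(1),round(s["grip_width"],1))
    if df[1]<-4:break
print(s["clock"])
c=bot.camera("wrist");cv2.imwrite("pics/w4.png",c["img"][:,:,::-1])
E
```

```text
6 [559.02   5.79   6.05] [ 0.4 -2.9  0.2] 59.3
7 [558.99   7.06   6.04] [-0.1 -2.2  1.3] 59.2
8 [558.98   8.13   6.04] [ 1.1 -1.4  0.7] 59.0
9 [558.92   9.21   6.04] [ 0.5 -1.8  0.7] 59.1
10 [558.87  10.27   6.03] [ 1.1 -1.6  0.2] 58.9
11 [558.88  11.26   6.04] [ 0.8 -1.7  1. ] 59.3
12 [558.82  12.16   6.04] [ 0.6 -3.2  1.2] 58.9
13 [558.78  12.77   6.04] [ 0.6 -6.1  1.5] 59.3
14.825
```

View pics/w4.png

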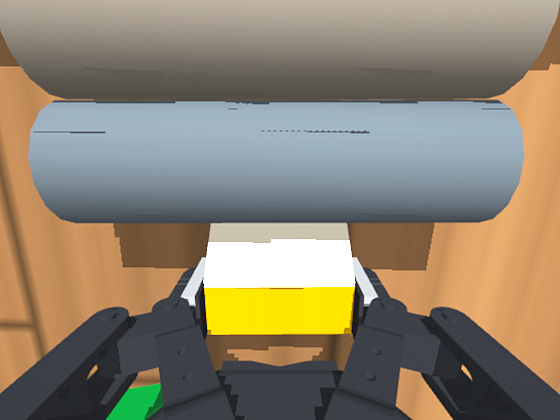

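The wedge is touching: the force rises at y≈12, and the edge is hidden under the pipe at (280,222), square and near the middle. Releasing and checking.

```bash
python3 - <<'E'
from h import *
from cell import bot
from scipy.optimize import least_squares
r=R((-.032,1))
bot.open();s=bot.read_state();print(s["grip_width"],s["force"].round(1),s["clock"])
bot.line_to([558.8,12.8,70],r,100)
bot.line_to([560,-40,150],r,200)
bot.sleep(.2)
s=bot.read_state();c=bot.camera("wrist");cv2.imwrite("pics/w5.png",c["img"][:,:,::-1])
print(s["clock"],s["eef_pos"].round(1))
P0=pts(c,wT(s,c));y,w,g=masks(c["img"])
q=P0[(y>0)];q=q[(q[:,2]>34)&(q[:,2]<48)&(abs(q[:,0]-559)<50)]
rr=cv2.minAreaRect(q[:,:2].astype(np.float32));print("yellow",rr)
def res(p,q):
    y,sl,z=p;d=np.array([1,sl,0])/np.hypot(1,sl)
    v=q-np.array([558,y,z]);v=v-np.outer(v@d,d);return np.linalg.norm(v,axis=1)-24
def pipes(P,m,tag):
    P=P[m&(P[...,2]>26)&(P[...,2]<52)&(P[...,1]>45)&(P[...,1]<200)]
    for k,y0 in enumerate((68,116,164)):
        p=np.array([y0,0.03,24.])
        for it in range(15):
            off=P[:,1]-p[0]-p[1]*(P[:,0]-558);q=P[abs(off)<22]
            if len(q)<50:break
            p=least_squares(res,p,args=(q,),loss="soft_l1").x
        if len(q)>50: print(tag,k,len(q),p.round(3),np.percentile(q[:,0],[.5,99.5]).round(1))
pipes(P0,g>0,"wrist")
for n in("scene","side"):
    c=bot.camera(n);cv2.imwrite(f"pics/{n}5.png",c["img"][:,:,::-1]);P=pts(c);y,w,g=masks(c["img"]);pipes(P,g>0,n)
    q=P[(y>0)];q=q[(q[:,2]>34)&(q[:,2]<48)&(abs(q[:,0]-559)<50)&(abs(q[:,1])<50)]
    if len(q)>9:print(n,"yellow",cv2.minAreaRect(q[:,:2].astype(np.float32)),np.median(q[:,2]))
E
```

```text
85.05333175767392 [-0.2 -0.1 -0.5] 15.2583
16.8833 [559.6 -39.2 148.9]
yellow ((559.3070678710938, 12.042571067810059), (59.998992919921875, 20.61084747314453), 1.8937431573867798)
wrist 0 8957 [7.0280e+01 3.2000e-02 2.4609e+01] [477.8 635.7]
wrist 1 6826 [1.18516e+02 3.20000e-02 2.48080e+01] [476.9 634.7]
scene 0 895 [6.9816e+01 3.4000e-02 2.4259e+01] [476.7 637.9]
scene 1 869 [1.18039e+02 3.20000e-02 2.43060e+01] [475.8 636.1]
scene 2 858 [1.66042e+02 3.20000e-02 2.43390e+01] [474.5 634.8]
scene yellow ((560.9424438476562, 11.61089038848877), (63.10335159301758, 22.33201789855957), 2.964881181716919) 40.49074248056331
side 0 863 [6.8494e+01 3.1000e-02 2.2719e+01] [478.4 637.2]
side 1 760 [1.16032e+02 3.40000e-02 2.25970e+01] [476.4 634.3]
side 2 637 [1.63835e+02 4.00000e-02 2.24020e+01] [475.3 632.7]
side yellow ((559.8665771484375, 9.119938850402832), (58.46022033691406, 28.486221313476562), 3.6901066303253174) 38.75807851011666
```

```bash
python3 - <<'E'
import cv2,numpy as np
a=cv2.imread("pics/scene5.png")[170:270,260:420];b=cv2.imread("pics/side5.png")[120:240,200:360];w=cv2.imread("pics/w5.png")
o=np.hstack([cv2.resize(a,(400,250)),cv2.resize(b,(400,250))]);w=cv2.resize(w,(466,350));w=cv2.copyMakeBorder(w,0,0,0,334,0)
cv2.imwrite("pics/all5.png",np.vstack([o,w]))
E
```

```text
(no output)
```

View pics/all5.png

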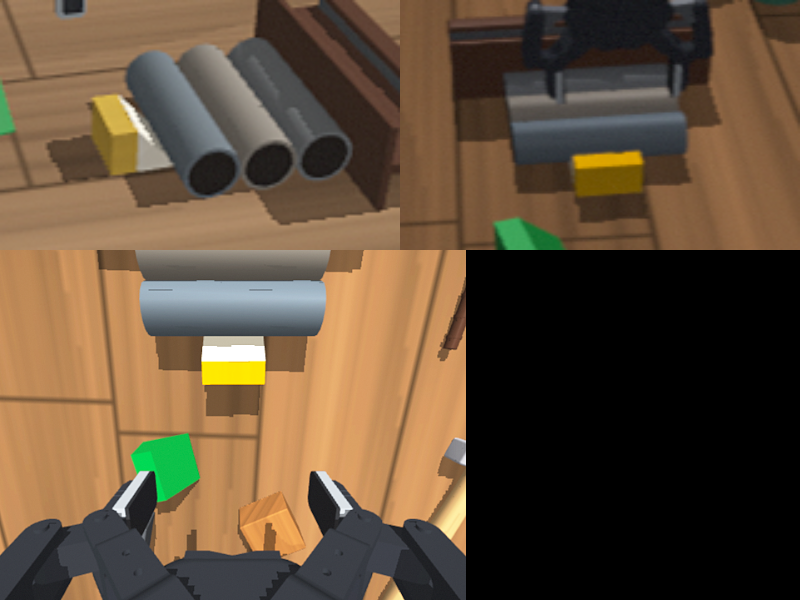

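```bash
python3 -c "
from cell import bot
print(bot.close_job(),bot.read_state()['clock'])"
```

```text
the job is handed in; nothing more can be done
the job is handed in; nothing more can be done
```

I set the yellow-backed wedge flat on the bench against the outermost pipe, slope facing it and thin edge tucked under. I then released it, backed the arm clear and handed the job in at about 17 s. I put it down short of the pipe and slid it in until the force along the slide rose by about 4.5 N, with the TCP at y ≈ 12–13.

**Wedge position:** the last wrist view puts it about 2 mm from mid-length and square to within about 0.1°. The yellow back is about 58.2 mm from the pipe axis, against 57.5 mm for just touching. That 0.7 mm is within measurement error, so the picture alone does not prove contact.

**Pipes:** all three lie parallel and closed up. The scene camera shows spacings of 48.2 and 48.0 mm. The slide moved the outer two about 1 mm towards the rail and the inner one about 0.4 mm; they had started with about 1.5 mm of slack.

**Camera disagreement:** the side camera read the pipe axis 1–2 mm lower in y and height than the other two, and put the yellow back 2–3 mm lower in y and more tilted. That is at or slightly beyond the stated calibration error, so I relied on the wrist view and the force.

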